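# Test the bench safety socket: press its test button, then put the lever back up

## Task

Check the safety socket box on the bench, the one with a round test button beside its lever: press the test button so that the lever drops, let the button go, then lift the lever fully back up to on and leave it there. Leave the lever of the other box, which has no button, alone.

Things in the scene. Friction and masses are not known exactly. Their poses are not given: they have to be found in the camera images.
- rcd_box: safety socket box: grey case fixed on the bench, 110 x 170 (y) x 52 mm high; raised white plate (top 58 mm up) with a black T lever in the middle and a round grey push button toward the -y end; one socket outlet at the +y end. The other box has a second outlet instead of the button; either may be the left one. Origin: centre of underside; z up, -x is the front, toward the robot, within 20 deg
- test_button (a joint): push button of the safety box, m: 0 released, 0.006 fully down. 22 mm across, centre at x = -12, y = -52 mm from the box's origin in its frame; top 66 mm above the origin, 8 mm above the plate. Pressed straight down with about 4 N; past about 3.5 mm it trips the lever; springs back
- trip_lever (a joint): safety box lever, rad: 0 up (on), 0.9 dropped (off, to the front). Hinge along box y at x 0, z 44 mm. Grip: weighted cross bar along y, 28 mm long, 12 thick, centre 58 mm from the hinge, y = 0: up it is at x 14, z 100 mm, dropped at x -35, z 90. Falls either way by its weight from a dead point at 0.25 (bar above the hinge), stays at either end. About 1 N at the bar, to the back and up, lifts it
- plain_lever (a joint): lever of the other box (two socket outlets, no button), same build and values; starts up at 0 and must stay there

How it is judged:
By the outcome, as a careful person would: the job done as asked, in the order asked, and still so for the second after the job is handed in, with the robot touching nothing.
It also fails if it takes over 32 s, if anything falls off the work surface, if the arm or the gripper's body presses on something with over 40 N, if the wrist force passes 120 N, or if a joint passes its speed limit or range.

## Robot

A 7-joint arm with a two-finger parallel gripper is mounted at the origin on a cart in front of the work surface, level with it; the furniture and walls round the work are solid. World frame = base frame: x ahead of the robot, y to its left, z up, the work surface at z = 0. Lengths are in m, angles in rad, forces in N, time in s.
With the tool pointing down it reaches from about 0.4 to 0.875 m from the base axis. Payload 6.5 kg.
Tool frame: the origin (TCP) lies at the centre of the arm's flange, where the gripper is bolted on; the fingertips stand 173 mm ahead of it and the grasp point (between the pads) lies 155 mm ahead of it; z points along the fingers, y is the line along which they close (so a half turn about z gives the same grasp; the last joint's range is limited). The gripper opens to 85 mm and grips with 20 to 120 N. Pads are 22 mm wide; open, the fingers measure 114 mm over their backs; the gripper's body (76 mm by 85 mm) begins 54 mm behind the grasp point. The pads swing forward as they close: fully open they stand 13 mm farther back than shut.
Start: joints at [-0.066, 0.536, -0.004, 1.538, 0.003, 1.067, -0.071], TCP at [0.65, 0, 0.405] pointing down, gripper open.
Joint ranges: [-2.7, 2.7], [-0.37, 2.16], [-1.27, 1.26], [0.24, 2.4], [-1.31, 4.45], [0.19, 1.91], [-2.76, 2.76]. Speed limits (rad/s): [2.39, 2.39, 3.14, 3.14, 3.14, 3.14, 3.14].

## Interface

Orientations are given as a unit quaternion [w, x, y, z].
In Python, from station import state, cams, workorder gives the robot as it stands. The module is installed in compiled form; this text tells all that it offers.
- The arm moves only by the tool step_arm, never from a script. Its argument "targets" is a list of rows, each an object of numbers: "jaw": the opening, from 0 (shut) to 1 (fully open); "tx", "ty", "tz": the shift along the tool's x, y, z in m; "rx", "ry", "rz": the turn, a rotation vector about the tool's x, y, z in units of 10 degrees (1.0 is 10 degrees). In form: [{"jaw": .., "tx": .., "ty": .., "tz": .., "rx": .., "ry": .., "rz": ..}, ...]. A call has 1 to 20 rows; each row is the pose to reach, as a shift and turn from the pose commanded when the call began, along the tool's axes at that moment; what a row does not reach only later rows make up. A row lasts 1/8 s, in which the tool goes at most 62.5 mm and 10.7 degrees, less where a joint would pass 70% of its speed; a pose out of reach is approached as far as the arm can. A call with a gripper value outside its range is refused whole. The fingers move at their own pace and stop on an object; "grip_force" is the grip in N (left out, the last holds). Time passes only in rows, so rows that repeat a pose let the fingers close. It gives the time, the measured TCP pose, the force, the opening and the grip force at its end, in the units of the state.
- state(): the state, without advancing time (a new reading comes with each control period).
- cams.camera(name): name is "scene" or "side" or "wrist"; returns the picture (400x640x3 uint8, blue, green, red); there is no depth.
- cams.camera_model(name): a dict with "vertical_fov" (degrees; the focal length in pixels is half the picture's height over the tangent of half this angle, whatever the lens; pixels are square), "cx", "cy" (the principal point, pixels), "position" and "attitude" of the camera in the world. Camera axes: x right, y down, z forward; pixel columns grow to the right and rows downward; lengths in m; the calibration is good to about 2 mm. A picture is of the moment at which its call begins: read the wrist's pose just before it. camera_model takes no time and is no camera call; for the wrist camera it gives the pose at the moment of the call.
- workorder.finish_job(): hands the job in; it is judged then, once.
The state is a dict: "clock": time; "q": joint angles; "dq": joint speeds; "joint_efforts": joint torques, N m; "tcp_pos": TCP position; "ee_rot": TCP orientation; "contact_force": force on the tool from outside, world axes, zero at the start; "moment": the same for the moment, N m; "gripper_width": finger opening in m; "gripper_force": force on a finger pad.
Only numpy, scipy, OpenCV 4.12 (cv2) and the standard library are available. Lean on these libraries where they do the work, as an engineer would, in place of code of your own. Each camera call takes 0.05 s, during which the arm holds its last target. There are 200 camera calls.

## Working session

There is one attempt and no reset: what is moved stays moved. The work goes in short steps, Python scripts to look and compute and a tool call to move; the robot and the scene stay as the last step left them, time stands still between calls to the robot, and variables do not carry over. Pictures are saved under pics/ and viewed, at most 10 in all, crops included, and the job is handed in when it is done.

Besides the shell and the picture viewer there is one more tool, called after ">>>" in YAML: its name, and indented under it one key for each argument. step_arm: Moves the arm, as the interface text tells. Its arguments: {"type":"object","properties":{"targets":{"type":"array"},"grip_force":{"type":"number"}},"required":["targets"]}

```bash
mkdir -p pics
python3 - <<'E'
from station import state,cams
import cv2,numpy as np
s=state();print(s['clock'],s['tcp_pos'],s['ee_rot'])
a=[]
for n in ("scene","wrist"):
    m=cams.camera_model(n);print(n,m)
    cv2.imwrite(f'pics/{n}0.png',cams.camera(n))
E
```

```text
0.0 [6.49665482e-01 2.32282966e-05 4.03777941e-01] [-5.70654592e-04  7.07064590e-01  7.07148413e-01 -6.80533025e-04]
scene {'vertical_fov': 50.310617533986786, 'cx': 321.566160798779, 'cy': 202.27795718323057, 'position': array([0.22703633, 0.48911933, 0.67320717]), 'attitude': array([ 0.10777841, -0.25214232,  0.89474698, -0.35247114])}
wrist {'vertical_fov': 64.75693523345518, 'cx': 327.5551244009718, 'cy': 203.37169841336015, 'position': array([0.64974482, 0.06519215, 0.37282637]), 'attitude': array([ 1.29295324e-01,  9.91605916e-01,  4.69238479e-04, -4.53929126e-04])}
```

View pics/scene0.png

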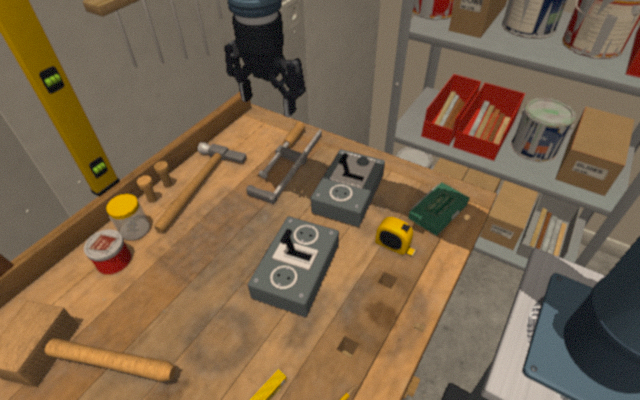

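View pics/wrist0.png

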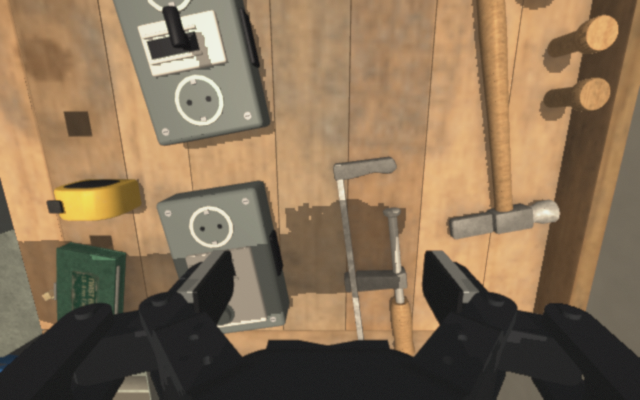

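The scene view shows the safety box (button behind its lever) around (348,185) and the plain box at (295,262). In the wrist view the safety box spans about (160–285, 182–330), and the gripper hides its button.

```bash
cat > h.py <<'E'
import numpy as np
from scipy.spatial.transform import Rotation as R
def ray(m,u,v):
    f=200/np.tan(np.radians(m['vertical_fov']/2))
    d=R.from_quat(m['attitude'],scalar_first=True).apply([(u-m['cx'])/f,(v-m['cy'])/f,1.])
    return np.array(m['position']),d
def onz(m,u,v,z):
    p,d=ray(m,u,v);return p+d*(z-p[2])/d[2]
def proj(m,P):
    f=200/np.tan(np.radians(m['vertical_fov']/2))
    c=R.from_quat(m['attitude'],scalar_first=True).inv().apply(np.array(P)-m['position'])
    return np.array([m['cx']+f*c[0]/c[2],m['cy']+f*c[1]/c[2]])
E
python3 - <<'E'
from station import cams
import cv2
from h import *
m=cams.camera_model('scene')
w=cams.camera_model('wrist')
for u,v in[(160,197),(265,182)]:print(onz(w,u,v,.052))
print('outlet',onz(w,211,227,.052),onz(m,342,192,.052))
a=cv2.imread('pics/scene0.png')[140:235,300:400]
cv2.imwrite('pics/c1.png',cv2.resize(a,None,fx=6,fy=6,interpolation=cv2.INTER_CUBIC))
E
```

```text
[ 0.47405114 -0.01321402  0.052     ]
[0.58485615 0.00286327 0.052     ]
outlet [ 0.52437406 -0.04632887  0.052     ] [ 0.52252294 -0.04862115  0.052     ]
```

View pics/c1.png

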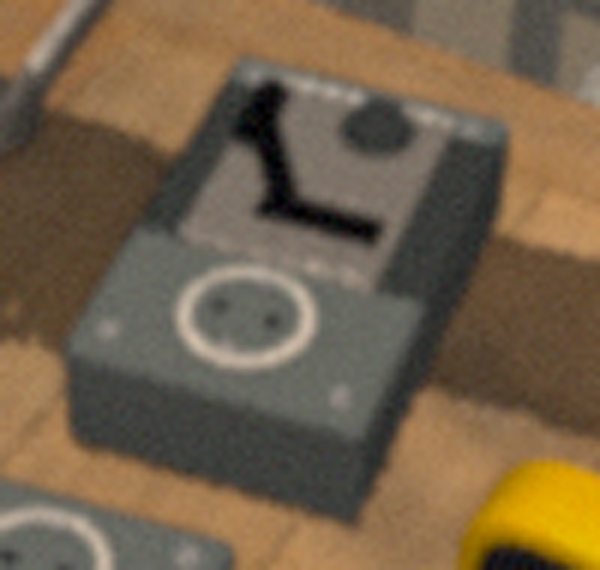

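The crop shows the safety box with its lever up. The button is at crop (378,128), which is scene pixel (363,161), behind the lever as expected. The measured front edge is 112 mm long (should be 110), giving a yaw of about 8.3°.

Run:
```python
from station import cams
from h import *
m=cams.camera_model('scene')
print('button',onz(m,363,161.3,.066))
print('bar ends',onz(m,300+262/6,140+205/6,.1),onz(m,300+378/6,140+230/6,.1),)
for q in[(72,350),(362,436),(500,125),(240,65)]:print(onz(m,300+q[0]/6,140+q[1]/6,.052))
c=np.array([.5417,-.0893]);a=np.radians(8.3);X=np.array([np.cos(a),np.sin(a)]);Y=np.array([-X[1],X[0]])
for p,z in[((-.012,-.052),.066),((.014,0),.1),((-.035,0),.09)]:
    w=c+p[0]*X+p[1]*Y;print(w,proj(m,[*w,z]))
```

```text
button [ 0.52344711 -0.13995955  0.066     ]
bar ends [ 0.52148813 -0.05148633  0.1       ] [ 0.48331359 -0.06048717  0.1       ]
[ 0.56550494 -0.00186084  0.052     ]
[ 0.46350868 -0.01787081  0.052     ]
[ 0.49271907 -0.178686    0.052     ]
[ 0.59154064 -0.15942804  0.052     ]
[ 0.53733221 -0.14248762] [357.86568353 158.45553155]
[ 0.55555336 -0.08727901] [337.90052941 158.07096828]
[ 0.5070666  -0.09435247] [360.22237769 167.89125537]
```

>>> step_arm:
  targets:
    - {"jaw":0,"tx":-0.03,"ty":-0.02,"tz":0,"rz":-0.3}
    - {"jaw":0,"tx":-0.06,"ty":-0.045,"tz":0,"rz":-0.6}
    - {"jaw":0,"tx":-0.09,"ty":-0.07,"tz":0.02,"rz":-0.83}
    - {"jaw":0,"tx":-0.12,"ty":-0.095,"tz":0.05,"rz":-0.83}
    - {"jaw":0,"tx":-0.1425,"ty":-0.113,"tz":0.08,"rz":-0.83}
    - {"jaw":0,"tx":-0.1425,"ty":-0.113,"tz":0.1,"rz":-0.83}
    - {"jaw":0,"tx":-0.1425,"ty":-0.113,"tz":0.1,"rz":-0.83}
    - {"jaw":0,"tx":-0.1425,"ty":-0.113,"tz":0.1,"rz":-0.83}

```text
validation failed for argument at $.ta...
```

The scene view gives consistent results: box centre near (0.528, -0.0895), yaw about 9.5°, and the button at its expected offset. The wrist-view right corner I picked belonged to the side face. The dark strip is the slot, and the bar itself is at crop (260,107). The move was refused, probably because a row lacked fields, so I'll give every field.

Run:
```python
from station import cams
from h import *
m=cams.camera_model('scene');w0=cams.camera_model('wrist')
print('bar',onz(m,343.3,157.8,.1))
c=np.array([.528,-.0895]);a=np.radians(9.3);X=np.array([np.cos(a),np.sin(a)]);Y=np.array([-X[1],X[0]])
for p,z in[((-.012,-.052),.066),((.014,0),.1),((-.035,0),.09),((-.055,.085),.052),((.055,.085),.052),((.055,.085),0),((.055,-.085),.052)]:
    w=c+p[0]*X+p[1]*Y;print(p,w,proj(m,[*w,z]),proj(w0,[*w,z]))
```

```text
bar [ 0.54649302 -0.09366613  0.1       ]
(-0.012, -0.052) [ 0.52456113 -0.14275574] [363.15361346 160.38519575] [214.81412983 313.46142284]
(0.014, 0) [ 0.54181598 -0.08723755] [343.72384694 160.35667789] [215.26310796 283.80431196]
(-0.035, 0) [ 0.49346005 -0.09515613] [366.36101313 169.98736653] [170.97885484 285.85984144]
(-0.055, 0.085) [ 0.45998661 -0.01450547] [361.11089789 214.4656508 ] [146.75821803 198.18350589]
(0.055, 0.085) [0.56854074 0.00327095] [309.35959409 199.34871143] [249.20178    181.59682077]
(0.055, 0.085) [0.56854074 0.00327095] [310.24842565 216.38854134] [259.70343849 173.33073811]
(0.055, -0.085) [ 0.59601339 -0.16449453] [339.41477574 148.94237921] [281.68993961 322.72571609]
```

>>> step_arm:
  targets:
    - {"jaw":0,"tx":-0.03,"ty":-0.02,"tz":0,"rx":0,"ry":0,"rz":-0.3}
    - {"jaw":0,"tx":-0.06,"ty":-0.045,"tz":0,"rx":0,"ry":0,"rz":-0.6}
    - {"jaw":0,"tx":-0.09,"ty":-0.07,"tz":0.02,"rx":0,"ry":0,"rz":-0.93}
    - {"jaw":0,"tx":-0.12,"ty":-0.1,"tz":0.05,"rx":0,"ry":0,"rz":-0.93}
    - {"jaw":0,"tx":-0.141,"ty":-0.126,"tz":0.08,"rx":0,"ry":0,"rz":-0.93}
    - {"jaw":0,"tx":-0.141,"ty":-0.126,"tz":0.1,"rx":0,"ry":0,"rz":-0.93}
    - {"jaw":0,"tx":-0.141,"ty":-0.126,"tz":0.1,"rx":0,"ry":0,"rz":-0.93}
    - {"jaw":0,"tx":-0.141,"ty":-0.126,"tz":0.1,"rx":0,"ry":0,"rz":-0.93}

```text
clock: 1.1
tcp_pos: [0.5247, -0.1406, 0.3054]
ee_rot: [0.0, 0.647, 0.762, 0.0]
contact_force: [0.4, 0.1, 0.4]
gripper_width: -0.0001
gripper_force: 0.0
```

Run:
```python
from station import cams
import cv2,numpy as np
from h import *
a=cams.camera('wrist');w=cams.camera_model('wrist')
s=cams.camera('side');m=cams.camera_model('side')
sc=cams.camera('scene');ms=cams.camera_model('scene')
cv2.imwrite('pics/w1.png',a)
u,v=proj(m,[.525,-.14,.08]).astype(int);print(u,v,m['position'])
x0,y0=max(u-80,0),max(v-75,0)
cs=s[y0:y0+150,x0:x0+160];c2=sc[110:230,280:408]
print(x0,y0)
cv2.imwrite('pics/s1.png',cv2.resize(cs,None,fx=4,fy=4,interpolation=cv2.INTER_CUBIC))
cv2.imwrite('pics/sc1.png',cv2.resize(c2,None,fx=5,fy=5,interpolation=cv2.INTER_CUBIC))
```

```text
351 243 [ 0.24490939 -0.61202417  0.55703862]
271 168
```

View pics/w1.png

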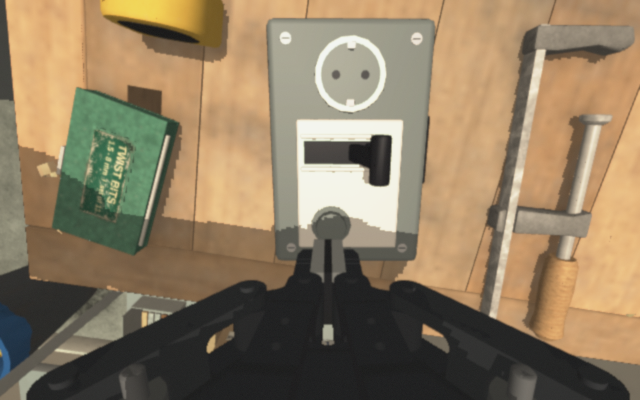

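View pics/s1.png

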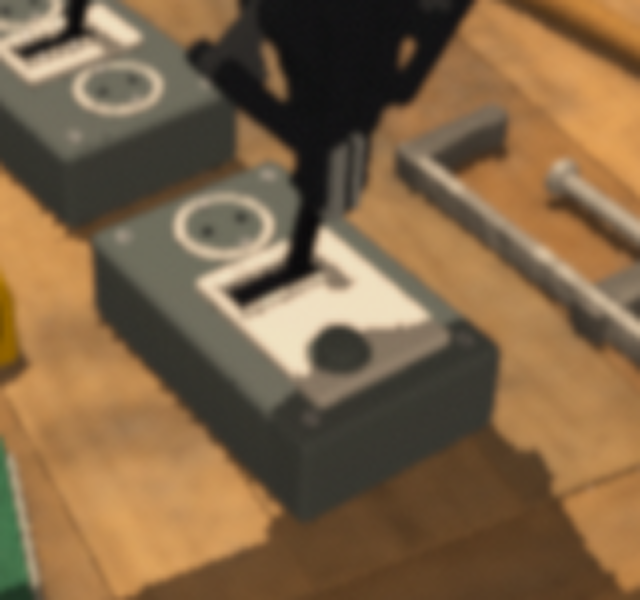

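The wrist view now shows the safety box clearly and square to the tool: button top at (331,224), bar at (380,160) and outlet at (350,73). The side crop shows the button at full-frame pixel (356,254).

Run:
```python
from station import cams,state
from h import *
w=cams.camera_model('wrist');m=cams.camera_model('side')
s=state();print(s['tcp_pos'],R.from_quat(s['ee_rot'],scalar_first=True).as_matrix()[:,:2].T)
print('btn wrist',onz(w,331,222,.066),'side',onz(m,271+340/4,168+345/4,.066))
print('bar',onz(w,380,155,.106),onz(w,380,160,.1))
print('screws',[onz(w,*p,.052)[:2].round(4) for p in((286,38),(417,38),(402,248),(291,248))])
```

```text
[ 0.52464147 -0.14069244  0.30557091] [[-1.62376738e-01  9.86728706e-01 -5.06111396e-04]
 [ 9.86727418e-01  1.62377352e-01  1.61188308e-03]]
btn wrist [ 0.52838344 -0.14384086  0.066     ] side [ 0.52614845 -0.15408006  0.066     ]
bar [ 0.54516632 -0.08975717  0.106     ] [ 0.54683076 -0.09292469  0.1       ]
screws [array([ 0.4803, -0.0308]), array([ 0.5632, -0.0171]), array([ 0.586 , -0.1601]), array([ 0.5028, -0.1737])]
```

>>> step_arm:
  targets:
    - {"jaw":0,"tx":-0.008,"ty":0.003,"tz":0.03,"rx":0,"ry":0,"rz":0}
    - {"jaw":0,"tx":-0.008,"ty":0.003,"tz":0.055,"rx":0,"ry":0,"rz":0}
    - {"jaw":0,"tx":-0.008,"ty":0.003,"tz":0.064,"rx":0,"ry":0,"rz":0}
    - {"jaw":0,"tx":-0.008,"ty":0.003,"tz":0.068,"rx":0,"ry":0,"rz":0}
    - {"jaw":0,"tx":-0.008,"ty":0.003,"tz":0.071,"rx":0,"ry":0,"rz":0}
    - {"jaw":0,"tx":-0.008,"ty":0.003,"tz":0.071,"rx":0,"ry":0,"rz":0}
    - {"jaw":0,"tx":-0.008,"ty":0.003,"tz":0.071,"rx":0,"ry":0,"rz":0}

```text
clock: 2.12
tcp_pos: [0.5285, -0.1484, 0.2342]
ee_rot: [0.0, 0.647, 0.762, 0.0]
contact_force: [-0.8, 0.5, 0.8]
gripper_width: -0.0
gripper_force: 1.3
```

Run:
```python
from station import cams,state
import cv2
s=state();print(s['clock'],s['tcp_pos'],s['contact_force'])
w=cams.camera('wrist');d=cams.camera('side')[168:318,271:431]
cv2.imwrite('pics/p2.png',cv2.hconcat([cv2.resize(w[0:300,160:520],(400,333)),cv2.resize(d,(355,333),interpolation=cv2.INTER_CUBIC)]))
```

```text
2.125 [ 0.52845306 -0.14835003  0.23420868] [-0.75745739  0.47399865  0.84258428]
```

View pics/p2.png

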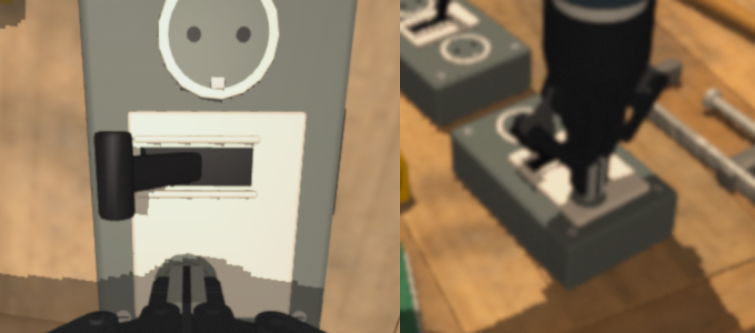

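The trip worked: the bar has moved to the front (left), at (115,175) in the composite. Next I let the button go, rise, and go round to the front of the bar.

>>> step_arm:
  targets:
    - {"jaw":0,"tx":0,"ty":0,"tz":-0.015,"rx":0,"ry":0,"rz":0}
    - {"jaw":0,"tx":0,"ty":0,"tz":-0.04,"rx":0,"ry":0,"rz":0}
    - {"jaw":0,"tx":0,"ty":0,"tz":-0.07,"rx":0,"ry":0,"rz":0}
    - {"jaw":0,"tx":0,"ty":-0.03,"tz":-0.075,"rx":0,"ry":0,"rz":0}
    - {"jaw":0,"tx":0.01,"ty":-0.06,"tz":-0.075,"rx":0,"ry":0,"rz":0}
    - {"jaw":0,"tx":0.035,"ty":-0.068,"tz":-0.075,"rx":0,"ry":0,"rz":0}
    - {"jaw":0,"tx":0.052,"ty":-0.068,"tz":-0.07,"rx":0,"ry":0,"rz":0}
    - {"jaw":0,"tx":0.052,"ty":-0.068,"tz":-0.045,"rx":0,"ry":0,"rz":0}
    - {"jaw":0,"tx":0.052,"ty":-0.068,"tz":-0.024,"rx":0,"ry":0,"rz":0}
    - {"jaw":0,"tx":0.052,"ty":-0.068,"tz":-0.024,"rx":0,"ry":0,"rz":0}
    - {"jaw":0,"tx":0.052,"ty":-0.068,"tz":-0.024,"rx":0,"ry":0,"rz":0}

```text
clock: 3.6
tcp_pos: [0.4532, -0.1083, 0.2587]
ee_rot: [0.001, 0.648, 0.762, 0.0]
contact_force: [0.8, 0.0, -0.1]
gripper_width: -0.0004
gripper_force: 0.0
```

Run:
```python
from station import cams,state
import cv2
s=state();print(s['clock'],s['tcp_pos'],s['contact_force'])
w=cams.camera('wrist');d=cams.camera('side')[140:318,250:440]
cv2.imwrite('pics/p3.png',cv2.hconcat([cv2.resize(w[100:400,160:520],(400,333)),cv2.resize(d,(355,333),interpolation=cv2.INTER_CUBIC)]))
```

```text
3.6 [ 0.45320066 -0.10828426  0.25870549] [ 0.83309157  0.03824687 -0.11136645]
```

View pics/p3.png

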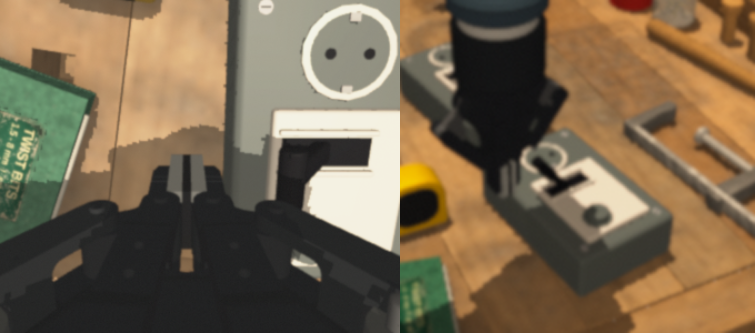

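The lever is still down, with the bar at about (290,175) in the composite. The button is released and the fingers stand in front of the bar. Now I push it back and slightly up.

>>> step_arm:
  targets:
    - {"jaw":0,"tx":0,"ty":0.015,"tz":0,"rx":0,"ry":0,"rz":0}
    - {"jaw":0,"tx":0,"ty":0.027,"tz":0,"rx":0,"ry":0,"rz":0}
    - {"jaw":0,"tx":0,"ty":0.035,"tz":-0.002,"rx":0,"ry":0,"rz":0}
    - {"jaw":0,"tx":0,"ty":0.042,"tz":-0.004,"rx":0,"ry":0,"rz":0}
    - {"jaw":0,"tx":0,"ty":0.05,"tz":-0.006,"rx":0,"ry":0,"rz":0}
    - {"jaw":0,"tx":0,"ty":0.057,"tz":-0.007,"rx":0,"ry":0,"rz":0}
    - {"jaw":0,"tx":0,"ty":0.064,"tz":-0.008,"rx":0,"ry":0,"rz":0}
    - {"jaw":0,"tx":0,"ty":0.07,"tz":-0.008,"rx":0,"ry":0,"rz":0}
    - {"jaw":0,"tx":0,"ty":0.074,"tz":-0.008,"rx":0,"ry":0,"rz":0}
    - {"jaw":0,"tx":0,"ty":0.074,"tz":-0.008,"rx":0,"ry":0,"rz":0}
    - {"jaw":0,"tx":0,"ty":0.074,"tz":-0.008,"rx":0,"ry":0,"rz":0}

```text
clock: 5.08
tcp_pos: [0.5255, -0.0961, 0.2654]
ee_rot: [-0.0, 0.647, 0.762, -0.0]
contact_force: [-0.1, -0.8, -0.5]
gripper_width: -0.0001
gripper_force: 0.0
```

Run:
```python
from station import cams,state
import cv2
s=state();print(s['clock'],s['tcp_pos'],s['contact_force'])
w=cams.camera('wrist');d=cams.camera('side')[140:318,250:440]
cv2.imwrite('pics/p4.png',cv2.hconcat([cv2.resize(w[100:400,160:520],(400,333)),cv2.resize(d,(355,333),interpolation=cv2.INTER_CUBIC)]))
```

```text
5.075 [ 0.52554409 -0.09612253  0.26539926] [-0.10207103 -0.80179838 -0.5097384 ]
```

View pics/p4.png

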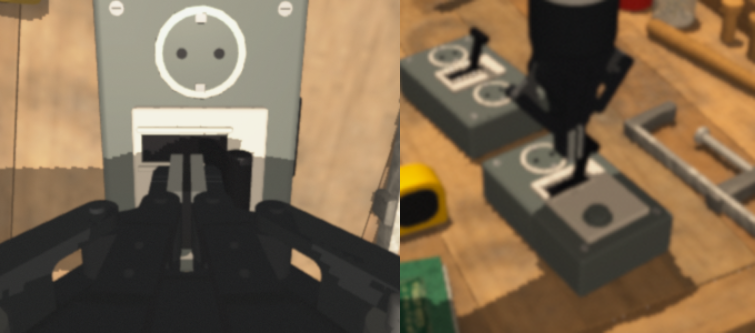

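The bar is on the far side of the fingers, at (240,175) in the composite, past its dead point, and there is no force. I back off, rise and check.

>>> step_arm:
  targets:
    - {"jaw":0,"tx":0,"ty":-0.015,"tz":0,"rx":0,"ry":0,"rz":0}
    - {"jaw":0,"tx":0,"ty":-0.03,"tz":-0.02,"rx":0,"ry":0,"rz":0}
    - {"jaw":0,"tx":-0.01,"ty":-0.03,"tz":-0.06,"rx":0,"ry":0,"rz":0}
    - {"jaw":0,"tx":-0.03,"ty":-0.03,"tz":-0.1,"rx":0,"ry":0,"rz":0}
    - {"jaw":0,"tx":-0.05,"ty":-0.03,"tz":-0.13,"rx":0,"ry":0,"rz":0}
    - {"jaw":0,"tx":-0.05,"ty":-0.03,"tz":-0.14,"rx":0,"ry":0,"rz":0}
    - {"jaw":0,"tx":-0.05,"ty":-0.03,"tz":-0.14,"rx":0,"ry":0,"rz":0}
    - {"jaw":0,"tx":-0.05,"ty":-0.03,"tz":-0.14,"rx":0,"ry":0,"rz":0}

```text
clock: 6.18
tcp_pos: [0.5036, -0.1492, 0.4042]
ee_rot: [-0.001, 0.647, 0.763, -0.001]
contact_force: [0.9, -0.0, 0.6]
gripper_width: -0.0003
gripper_force: 0.0
```

Run:
```python
from station import cams,state
import cv2
from h import *
s=state();print(s['clock'],s['tcp_pos'],s['contact_force'])
m=cams.camera_model('wrist')
c=np.array([.5331,-.0954]);a=np.radians(9.25);X=np.array([np.cos(a),np.sin(a)])
for x,z in((.014,.1),(-.035,.09)):print(proj(m,[*(c+x*X),z]))
w=cams.camera('wrist');d=cams.camera('side')[140:318,250:440]
cv2.imwrite('pics/p5.png',cv2.hconcat([cv2.resize(w,(440,275)),cv2.resize(d,(294,275),interpolation=cv2.INTER_CUBIC)]))
```

```text
6.175 [ 0.50360402 -0.1491631   0.404168  ] [ 0.86404013 -0.04495786  0.56144279]
[388.9242571  140.86804134]
[331.24807997 139.96847096]
```

View pics/p5.png

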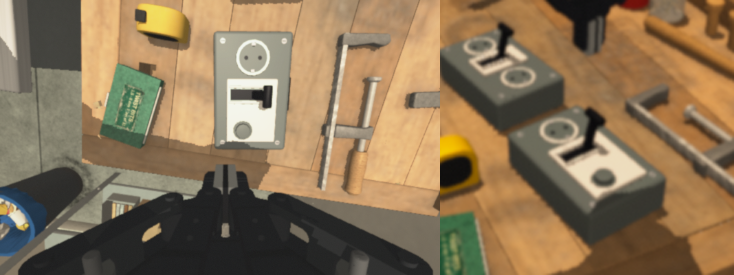

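The bar is at wrist pixel (388,141), against a predicted (389,141) for fully up. The button is released, and the other box's lever is still up.

```bash
python3 -c "
from station import workorder
print(workorder.finish_job())"
```

```text
the job is handed in; nothing more can be done
None
```

The job is handed in: I pressed and released the safety box's test button, the lever dropped, and I lifted it fully back up to on; the other box's lever was not touched.

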